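# Clamp the baking canister shut

### The job

One of the two pink canisters still has its latch open. Bring its wire bail over the lid's keeper so that the crossbar hooks behind the keeper's lip, then press the lever down past centre until it lies home against the tin and the lid is clamped tight. Keep the canister upright and roughly where it stands, and leave the other things alone.

Things in the scene. Friction and masses are not known exactly. Their poses are not given: they have to be found in the camera images.
- canister: Pink sheet-metal canister with the open latch, full and heavy (about 2 kg) but loose on the counter. Tin 120 mm in diameter, 128 mm tall, steel lid to 150 mm. Origin: centre of its underside, z up. Its front, with the latch, faces its own -x; the lid hinge is at its back. The latch moves in the x-z plane at y = 0.
- canister_lid: Steel lid, 126 mm across, hinged at the back, already lying on its soft gasket, 2.5 mm proud at the front until clamped. Origin: on its hinge pin, 66 mm behind the canister's axis, 131 mm up. From its front rim juts the keeper, a bent steel strip 24 mm wide reaching 87 mm from the canister's axis: a 40 degree slope down from the rim, a 9 mm floor and an upturned lip away from the lid.
- keeper_seat (a point): Where the middle of the crossbar lies when hooked: 2 mm above the floor of the keeper's trough, 3 mm behind the lip (on the lid's side of it). 81.5 mm in front of the canister's axis, 142 mm above its underside. The lip's top is 6.5 mm higher than this point. The mouth above is 20 mm long, rim to lip; the trough is open at its sides.
- latch_bail: The bail: dark wire 4 mm thick bent to a rigid U, 38 mm wide over its feet, 48 mm over its crossbar. It turns loosely on the lever and falls by its weight (15 g); at the start it is folded onto or close above the lever's outer face. Origin: middle of its pivot pin, set in the lever 12 mm along it from the lever hinge and 5 mm to the lever's back. Pin to crossbar: 44.8 mm.
- bail_bar (a point): Middle of the bail's crossbar (wire centre; 44 mm long along the canister's y, 4 mm thick). Its two outer corners, 48 mm apart, can be gripped from above with the fingers along the canister's y, clear of the 26 mm wide lever between them. Carried over the lip and down into the keeper seat, it draws the lever down with it to about 1.2 rad.
- lever_hinge (a point): Fixed on the canister: middle of the pin on which the lever turns, 80 mm in front of the canister's axis and 108 mm above its underside (20 mm out from the tin's wall).
- lever_tip (a point): Middle of the lever's free end (thumb tab), 66 mm from the lever hinge.
- latch_lever (a joint): Lever angle, rad: 0 shut (straight down along the tin), pi/2 straight out, at most 2.5 (out and up). Steel strip 26 mm wide, 3 mm thick; shut, its outer face is 5.5 mm further out than the hinge; the last 8 mm are bent outward. It stays where it is left. With the bail hooked it tightens below about 1 rad (1.5 to 3 N at its end), passes centre at about 0.4 and snaps home.
- other_canister: The second canister of the set, same shape and size, standing beside the first and already clamped: lever down, bail up over the keeper. Loose, about 2 kg. Origin: centre of its underside, latch towards its -x. The two may stand either way round.
- mixing_bowl: Steel bowl, 160 mm across, 75 mm tall; origin centre of its underside.
- kitchen_scale: Flat white kitchen scale, 200 x 150 x 19 mm; origin centre of its underside.
- spatula: Spatula with a red handle, 260 mm long, lying along its x, handle to -x.
- scissors: Scissors with blue handles, about 210 mm long, lying along their x, points to +x.
- piping_nozzle: Steel piping nozzle, a cone 29 mm across and 47 mm tall, standing on its wide end between the canisters.
- timer: Round kitchen timer, white with a red knob, 68 mm across, 38 mm tall.
- measuring_cup: Clear measuring cup with a handle, 84 mm across, 85 mm tall.

How it is judged:
On the way:
1. the bail's crossbar lies in the keeper, behind the lip (distance between bail_bar and keeper_seat below 0.008 m), for 0.2 s.
At the end, for the whole second after the job is handed in: The bail's crossbar lies in the keeper (within 8 mm of the keeper seat), the lever is home (below 0.12 rad), the bail pulls on the lid with more than 5 N, and the canister stands upright and still within 70 mm of where it stood (value of joint latch_lever below 0.12 rad and distance between bail_bar and keeper_seat below 0.008 m and contact force between latch_bail and canister_lid above 5 N and angle between canister's own z axis and vertical below 0.05 rad and linear speed of canister below 0.02 m/s and distance of canister from where it was at the start of the episode below 0.07 m); the robot touches nothing.
It fails at once if the canister is tipped (more than 0.25 rad) or shoved away (more than 70 mm) (angle between canister's own z axis and vertical above 0.25 rad or distance of canister from where it was at the start of the episode above 0.07 m).
It fails at once if one of the other things is moved by more than 40 mm (distance of any of other_canister, mixing_bowl, kitchen_scale, spatula, scissors, piping_nozzle, timer, measuring_cup from where it was at the start of the episode above 0.04 m).
It also fails if it takes over 58 s, if anything falls off the work surface, if the arm or the gripper's body presses on something with over 40 N, if the wrist force passes 120 N, or if a joint passes its speed limit or range.

### The arm

A 6-joint arm with a two-finger parallel gripper is mounted at the origin on the work surface. World frame = base frame: x ahead of the robot, y to its left, z up, the work surface at z = 0. Lengths are in m, angles in rad, forces in N, time in s.
With the tool pointing down it reaches from about 0.3 to 0.875 m from the base axis. Payload 6.4 kg.
Tool frame: the origin (TCP) lies midway between the tips of the shut fingers; the grasp point (between the pads) lies 19 mm behind it; z points along the fingers, y is the line along which they close (so a half turn about z gives the same grasp; the last joint's range is limited). The gripper opens to 85 mm and grips with 20 to 120 N. Pads are 22 mm wide; open, the fingers measure 114 mm over their backs; the gripper's body (76 mm by 85 mm) begins 54 mm behind the grasp point. The pads swing forward as they close: fully open they stand 13 mm farther back than shut.
Start: joints at [-1.512, 0.181, 1.607, -0, 1.354, -0.206], TCP at [0.151, -0.555, 0.231] pointing down, gripper open.
Joint ranges: [-2.99, 2.99], [-0.89, 2.07], [0.3, 2.58], [-1.14, 4.28], [0, 2.63], [-3.12, 3.12]. Speed limits (rad/s): [2.57, 2.57, 3.01, 3.14, 3.14, 3.14].

### API

Orientations are given as a 3x3 rotation matrix whose columns are the frame's x, y, z axes.
In Python, from station import arm gives the robot as it stands.
- The arm moves only by the tool arm_command, never from a script. Its argument "moves" is a list of rows, each a list of 7 numbers: the turn, a rotation vector about the tool's x, y, z in rad, then the shift along the tool's x, y, z in m, then the opening, from -1 (shut) to 1 (fully open). In form: [[rx, ry, rz, dx, dy, dz, hand], ...]. A call has 1 to 5 rows; each row is the pose to reach, as a shift and turn from the pose commanded when the call began, along the tool's axes at that moment; what a row does not reach only later rows make up. A row lasts 1/8 s, in which the tool goes at most 62.5 mm and 10.7 degrees, less where a joint would pass 70% of its speed; a pose out of reach is approached as far as the arm can. A call with a gripper value outside its range is refused whole. The fingers move at their own pace and stop on an object; the grip force is fixed at half the most. Time passes only in rows, so rows that repeat a pose let the fingers close. It gives the time, the measured TCP pose, the force, the opening and the grip force at its end, in the units of the state.
- arm.observe(): the state, without advancing time (a new reading comes with each control period).
- arm.camera(name): name is "scene" or "top"; returns (picture, depth): 420x560x3 uint8, blue, green, red; 420x560 float32, m along the optical axis (not along the pixel's ray), 0 where there is no reading.
- arm.camera_params(name): a dict with "vfov" (degrees; the focal length in pixels is half the picture's height over the tangent of half this angle, whatever the lens; pixels are square), "cx", "cy" (the principal point, pixels), "world_from_camera" (4x4, takes a point from camera to world coordinates). Camera axes: x right, y up, looking along -z (the intrinsics and any distortion apply to the point x, -y, -z); pixel columns grow to the right and rows downward; lengths in m; the calibration is good to about 2 mm. A picture is of the moment at which its call begins. camera_params takes no time and is no camera call.
- arm.job_done(): hands the job in; it is judged then, once.
The state is a dict: "time_s": time; "qpos": joint angles; "qvel": joint speeds; "tau": joint torques, N m; "position": TCP position; "tcp_rot": TCP orientation; "contact_force": force on the tool from outside, world axes, zero at the start; "moment": the same for the moment, N m; "gripper_width": opening from 0.0 (shut) to 1.0 (fully open); "grip_force": force on a finger pad.
Only numpy, scipy, OpenCV 4.12 (cv2) and the standard library are available. Lean on these libraries where they do the work, as an engineer would, in place of code of your own. Each camera call takes 0.05 s, during which the arm holds its last target. There are 200 camera calls.

## Working session

There is one attempt and no reset: what is moved stays moved. The work goes in short steps, Python scripts to look and compute and a tool call to move; the robot and the scene stay as the last step left them, time stands still between calls to the robot, and variables do not carry over. Pictures are saved under pics/ and viewed, at most 10 in all, crops included, and the job is handed in when it is done.

Besides the shell and the picture viewer there is one more tool, called after "Call:" as a command line: name --pt "numbers of a row" for each row, then --argument value for the rest. arm_command: Moves the arm, as the interface text tells. Its arguments: {"type":"object","properties":{"moves":{"type":"array"}},"required":["moves"]}

```bash
mkdir -p pics; cat > h.py <<'E'
import numpy as np, cv2
from station import arm
def snap(n,f):
    p,d=arm.camera(n); cv2.imwrite(f'pics/{f}.png',p); np.save(f'pics/{f}.npy',d); return p,d
def ray(n,u,v,d):
    c=arm.camera_params(n); f=210/np.tan(np.radians(c['vfov'])/2)
    q=np.array([(u-c['cx'])/f*d,-(v-c['cy'])/f*d,-d,1]); return (c['world_from_camera']@q)[:3]
def proj(n,P):
    c=arm.camera_params(n); f=210/np.tan(np.radians(c['vfov'])/2)
    q=np.linalg.inv(c['world_from_camera'])@np.append(P,1); return c['cx']-f*q[0]/q[2], c['cy']+f*q[1]/q[2]
E
python3 - <<'E'
from h import *
for n in('scene','top'):
    snap(n,n+'0'); c=arm.camera_params(n); print(n,c)
a=cv2.imread('pics/scene0.png')
s=arm.observe(); print(s['position'],s['tcp_rot'],s['time_s'])
E
```

```text
scene {'vfov': 54.31521358599775, 'cx': 279.458130843919, 'cy': 208.43823447137473, 'world_from_camera': array([[-0.01943583, -0.76321544,  0.64585172,  1.24034387],
       [ 0.99981004, -0.01577929,  0.01144092,  0.02633907],
       [ 0.00145919,  0.6459514 ,  0.76337714,  0.90463044],
       [ 0.        ,  0.        ,  0.        ,  1.        ]])}
top {'vfov': 45.013598494445674, 'cx': 279.3238895517008, 'cy': 209.9810342795557, 'world_from_camera': array([[-1.20930289e-02,  9.81318538e-01, -1.92009597e-01,
         2.88958854e-01],
       [-9.99926675e-01, -1.19899744e-02,  1.69865475e-03,
         3.75317038e-02],
       [-6.35268762e-04,  1.92016060e-01,  9.81391578e-01,
         1.48231398e+00],
       [ 0.00000000e+00,  0.00000000e+00,  0.00000000e+00,
         1.00000000e+00]])}
[ 0.15048444 -0.55443299  0.23046394] [[ 9.65148649e-01  2.61702274e-01 -6.95903894e-05]
 [ 2.61702037e-01 -9.65147340e-01  1.62996930e-03]
 [ 3.59401693e-04 -1.59137461e-03 -9.99998669e-01]] 0.1
```

View pics/scene0.png

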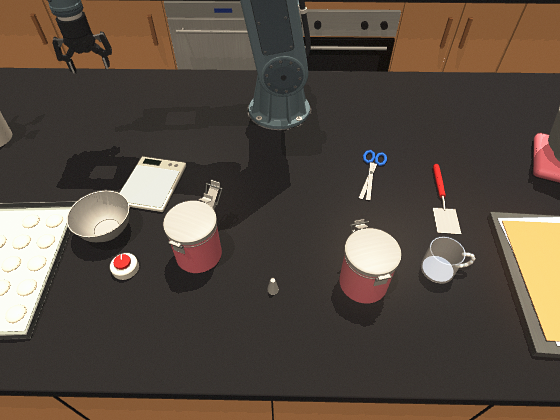

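View pics/top0.png

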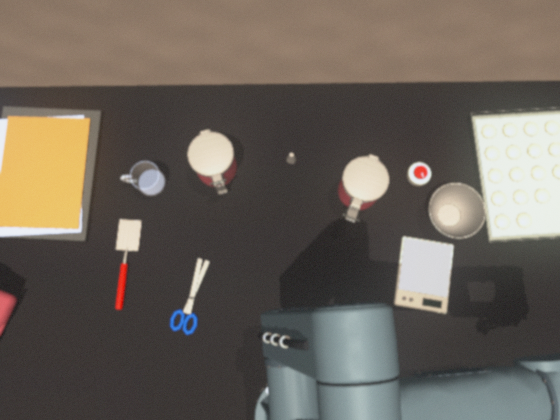

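The scene view has the open canister at about (193,235), its lever sticking out to (212,190). In the top view it is at (365,180), with the latch at (353,213). The closed canister is at (370,265) in the scene view. I'll enlarge both.

```bash
python3 - <<'E'
from h import *
a=cv2.imread('pics/scene0.png')[165:275,155:245]; b=cv2.imread('pics/top0.png')[145:235,325:405]
a=cv2.resize(a,None,fx=5,fy=5,interpolation=cv2.INTER_CUBIC); b=cv2.resize(b,None,fx=5,fy=5,interpolation=cv2.INTER_CUBIC)
im=np.zeros((550,800,3),np.uint8); im[:,:450]=a; im[:450,450:850]=b[:,:350]
cv2.imwrite('pics/crop0.png',im)
# lid points: depth based
for n,(u0,u1,v0,v1) in (('scene',(150,240,170,270)),('top',(325,405,140,235))):
    d=np.load(f'pics/{n}0.npy'); P=np.array([ray(n,u,v,d[v,u]) for v in range(v0,v1) for u in range(u0,u1) if d[v,u]>0])
    L=P[(P[:,2]>.138)&(P[:,2]<.158)]
    (cx,cy),r=cv2.minEnclosingCircle(L[:,:2].astype(np.float32)); print(n,len(L),L.mean(0),np.median(L,0),cx,cy,r)
    c=np.median(L[:,:2],0)
    Q=P[(P[:,2]>.06)&(np.hypot(*(P[:,:2]-c).T)>.068)&(np.hypot(*(P[:,:2]-c).T)<.2)]
    print(Q[np.argsort(Q[:,0])][::max(1,len(Q)//30)].round(3))
E
```

```text
Traceback (most recent call last):
  File "h.py", line 6, in ray
    c=arm.camera_params(n); f=210/np.tan(np.radians(c['vfov'])/2)
ValueError: time passes only in moves, steps and waits
```

View pics/crop0.png

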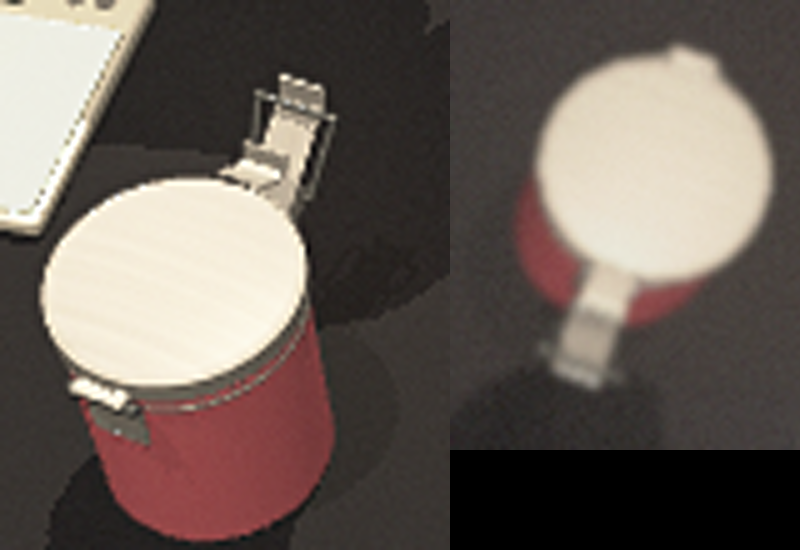

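The crop shows the lever raised, with the bail folded on its upper face. The crossbar corners are at scene pixels (206.6,183.6) and (222,188.6), and the lever tip is at about (215.5,181). The keeper lip is at about (208,195).

```bash
cat > h.py <<'E'
import numpy as np, cv2, os, pickle
from station import arm
if not os.path.exists('cam.pkl'): pickle.dump({n:arm.camera_params(n) for n in('scene','top')},open('cam.pkl','wb'))
C=pickle.load(open('cam.pkl','rb'))
def snap(n,f):
    p,d=arm.camera(n); cv2.imwrite(f'pics/{f}.png',p); np.save(f'pics/{f}.npy',d); return p,d
def ray(n,u,v,d):
    c=C[n]; f=210/np.tan(np.radians(c['vfov'])/2); u,v,d=map(np.asarray,(u,v,d))
    q=np.stack([(u-c['cx'])/f*d,-(v-c['cy'])/f*d,-d,np.ones_like(d)],-1); return (q@c['world_from_camera'].T)[...,:3]
def proj(n,P):
    c=C[n]; f=210/np.tan(np.radians(c['vfov'])/2)
    q=np.linalg.inv(c['world_from_camera'])@np.append(P,1); return c['cx']-f*q[0]/q[2], c['cy']+f*q[1]/q[2]
def cloud(n,f,u0,u1,v0,v1):
    d=np.load(f'pics/{f}.npy').astype(float); v,u=np.mgrid[v0:v1,u0:u1]; m=d[v,u]>0
    return ray(n,u[m],v[m],d[v[m],u[m]]),u[m],v[m]
E
python3 - <<'E'
from h import *
for n,b in (('scene',(150,240,170,275)),('top',(325,405,140,235))):
    P,u,v=cloud(n,n+'0',*b)
    L=P[(P[:,2]>.138)&(P[:,2]<.16)]
    (cx,cy),r=cv2.minEnclosingCircle(L[:,:2].astype(np.float32)); c=np.median(L[:,:2],0)
    print(n,len(L),np.median(L,0).round(4),cx,cy,r)
    rr=np.hypot(*(P[:,:2]-c).T); m=(P[:,2]>.06)&(rr>.068)&(rr<.2)&(P[:,0]<c[0])
    Q=np.c_[P,rr,u,v][m]; Q=Q[np.argsort(Q[:,3])]; print(Q[::max(1,len(Q)//35)].round(3).tolist())
E
```

```text
scene 2004 [ 0.6414 -0.1905  0.1485] 0.6145942807197571 -0.18229804933071136 0.09956985712051392
[[0.583, -0.225, 0.146, 0.068, 182.0, 202.0], [0.596, -0.242, 0.146, 0.069, 174.0, 206.0], [0.572, -0.165, 0.142, 0.074, 207.0, 200.0], [0.571, -0.157, 0.115, 0.078, 212.0, 207.0], [0.566, -0.162, 0.14, 0.081, 209.0, 199.0], [0.561, -0.175, 0.141, 0.082, 204.0, 197.0], [0.566, -0.156, 0.143, 0.083, 211.0, 198.0], [0.563, -0.161, 0.147, 0.084, 209.0, 196.0], [0.559, -0.171, 0.116, 0.085, 207.0, 203.0], [0.559, -0.167, 0.12, 0.085, 208.0, 202.0], [0.558, -0.169, 0.145, 0.086, 206.0, 195.0], [0.556, -0.172, 0.147, 0.087, 205.0, 194.0], [0.56, -0.153, 0.114, 0.09, 214.0, 204.0], [0.557, -0.151, 0.107, 0.093, 215.0, 205.0], [0.555, -0.15, 0.124, 0.095, 215.0, 200.0], [0.55, -0.158, 0.126, 0.097, 212.0, 198.0], [0.55, -0.15, 0.129, 0.1, 215.0, 197.0], [0.541, -0.168, 0.131, 0.102, 208.0, 194.0], [0.545, -0.153, 0.132, 0.104, 214.0, 195.0], [0.549, -0.14, 0.129, 0.105, 219.0, 197.0], [0.542, -0.152, 0.14, 0.107, 214.0, 192.0], [0.535, -0.174, 0.131, 0.108, 206.0, 192.0], [0.536, -0.161, 0.137, 0
[... 1867 characters left out ...]
 0.136, 0.099, 349.0, 213.0], [0.537, -0.161, 0.133, 0.101, 352.0, 215.0], [0.538, -0.155, 0.143, 0.102, 350.0, 214.0], [0.53, -0.177, 0.138, 0.103, 358.0, 217.0], [0.538, -0.147, 0.14, 0.105, 347.0, 214.0], [0.529, -0.167, 0.146, 0.106, 355.0, 217.0], [0.531, -0.154, 0.148, 0.108, 350.0, 216.0], [0.523, -0.178, 0.147, 0.11, 359.0, 219.0], [0.527, -0.158, 0.154, 0.11, 352.0, 217.0], [0.525, -0.163, 0.153, 0.111, 354.0, 218.0], [0.534, -0.141, 0.147, 0.112, 345.0, 215.0], [0.529, -0.149, 0.144, 0.112, 348.0, 217.0], [0.523, -0.164, 0.151, 0.113, 354.0, 219.0], [0.523, -0.159, 0.149, 0.115, 352.0, 219.0], [0.522, -0.152, 0.157, 0.118, 350.0, 219.0], [0.516, -0.163, 0.155, 0.119, 354.0, 221.0]]
```

```bash
python3 - <<'E'
from h import *
from scipy.optimize import least_squares
for n,b in (('scene',(150,240,170,275)),('top',(325,405,140,235))):
    P,u,v=cloud(n,n+'0',*b)
    im=cv2.imread(f'pics/{n}0.png').astype(int)[v,u]
    bright=im.min(1)>150
    m=np.zeros((420,560),np.uint8); k=bright&(abs(P[:,2]-.149)<.006); m[v[k],u[k]]=255
    m=cv2.morphologyEx(m,cv2.MORPH_OPEN,cv2.getStructuringElement(cv2.MORPH_ELLIPSE,(15,15)))
    c=max(cv2.findContours(m,0,cv2.CHAIN_APPROX_NONE)[0],key=cv2.contourArea)[:,0].astype(float)
    # intersect rays with z=.1495
    A=ray(n,c[:,0],c[:,1],np.full(len(c),.5)); o=C[n]['world_from_camera'][:3,3]; t=(.1495-o[2])/(A[:,2]-o[2]); W=o+t[:,None]*(A-o)
    s=least_squares(lambda p:np.hypot(W[:,0]-p[0],W[:,1]-p[1])-p[2],[.63,-.19,.063],loss='soft_l1',f_scale=.002).x
    rr=np.hypot(*(P[:,:2]-s[:2]).T); q=(P[:,2]>.1)&(rr>.09)&(rr<.14)&(P[:,0]<.58)
    D=P[q][:,:2]-s[:2]; 
    th=np.arctan2(-D[:,1],-D[:,0]); yaw=(th.min()+th.max())/2
    print(n,s.round(4),'yaw',np.median(th),th.mean(),yaw)
    yw=th.mean(); R=np.array([[np.cos(yw),-np.sin(yw)],[np.sin(yw),np.cos(yw)]])
    loc=np.c_[(P[q][:,:2]-s[:2])@R,P[q][:,2]]*1000
    side=abs(loc[:,1])>15.5
    print('wire',loc[side][np.argsort(loc[side][:,0])].round(0).tolist())
    mid=abs(loc[:,1])<9; print('mid',loc[mid][np.argsort(loc[mid][:,0])][::3].round(0).tolist())
pts={'l':(206.6,183.6),'r':(222,188.6)}
for k,(a,c) in pts.items():
    A=ray('scene',a,c,.5); o=C['scene']['world_from_camera'][:3,3]
    for z in(.145,.15,.155): print(k,z,(o+(z-o[2])/(A[2]-o[2])*(A-o)).round(4))
E
```

```text
scene [ 0.6428 -0.1936  0.0571] yaw -0.38044185795225177 -0.3676804897622392 -0.3483090490439479
wire [[-121.0, -22.0, 151.0], [-120.0, -25.0, 151.0], [-120.0, -19.0, 150.0], [-120.0, -22.0, 149.0], [-119.0, 21.0, 148.0], [-119.0, 19.0, 152.0], [-118.0, -24.0, 146.0], [-118.0, 19.0, 149.0], [-117.0, -23.0, 151.0], [-117.0, -24.0, 143.0], [-117.0, 19.0, 146.0], [-116.0, -25.0, 136.0], [-114.0, 21.0, 146.0], [-114.0, 20.0, 142.0], [-113.0, 18.0, 145.0], [-113.0, -22.0, 144.0], [-113.0, 18.0, 142.0], [-113.0, -23.0, 137.0], [-112.0, 18.0, 139.0], [-110.0, -22.0, 136.0], [-110.0, 19.0, 138.0], [-110.0, 16.0, 137.0], [-109.0, -24.0, 136.0], [-109.0, 16.0, 134.0], [-109.0, -23.0, 140.0], [-109.0, 19.0, 135.0], [-109.0, -21.0, 134.0], [-108.0, -21.0, 131.0], [-107.0, -21.0, 128.0], [-107.0, 17.0, 132.0], [-107.0, 17.0, 129.0], [-106.0, -22.0, 136.0], [-106.0, -23.0, 132.0], [-106.0, -23.0, 129.0], [-104.0, 16.0, 131.0], [-104.0, 18.0, 129.0], [-101.0, 16.0, 119.0], [-101.0, 16.0, 123.0], [-100.0, 16.0, 116.0], [-93.0, 17.0, 116.0]]
mid [[-130.0, 5.0, 157.0], [-128.0, -3.0, 155.0], [-127.0, 
[... 318 characters left out ...]
 152.0], [-116.0, 2.0, 144.0], [-114.0, -0.0, 141.0], [-114.0, -8.0, 142.0], [-113.0, -5.0, 144.0], [-113.0, 4.0, 140.0], [-112.0, -5.0, 137.0], [-111.0, -7.0, 137.0], [-110.0, 7.0, 133.0], [-109.0, 8.0, 138.0], [-109.0, -9.0, 139.0], [-108.0, -0.0, 136.0], [-107.0, -8.0, 138.0], [-106.0, -5.0, 136.0], [-106.0, 7.0, 137.0], [-105.0, -8.0, 132.0], [-104.0, 1.0, 129.0], [-103.0, 8.0, 133.0], [-102.0, 5.0, 132.0], [-100.0, 3.0, 126.0], [-99.0, 6.0, 129.0], [-97.0, 4.0, 126.0], [-95.0, 5.0, 124.0], [-95.0, 9.0, 107.0], [-94.0, 3.0, 125.0], [-92.0, 3.0, 120.0], [-90.0, 7.0, 123.0]]Traceback (most recent call last):
  File "<stdin>", line 9, in <module>
ValueError: max() iterable argument is empty
```

```bash
python3 - <<'E'
from h import *
from scipy.optimize import least_squares
def onz(n,u,v,z):
    A=ray(n,float(u),float(v),.5); o=C[n]['world_from_camera'][:3,3]; return o+(z-o[2])/(A[2]-o[2])*(A-o)
# hand-read lid outline, scene crop & top crop
S=[(42,290),(60,235),(110,195),(205,178),(305,270),(285,320),(200,376),(150,388),(60,355)]
T=[(538,170),(560,110),(620,62),(772,170),(750,235),(700,270),(650,283),(745,100),(560,245)]
for n,pts in (('scene',[(155+a/5,165+b/5) for a,b in S]),('top',[(325+(a-450)/5,145+b/5) for a,b in T])):
    W=np.array([onz(n,*p,.1485) for p in pts])
    r=least_squares(lambda p:np.hypot(W[:,0]-p[0],W[:,1]-p[1])-p[2],[.63,-.19,.063]); print(n,r.x.round(4),(r.fun*1e3).round(1))
for q in((258,93),(335,118),(297,105)): print('bar scene',[onz('scene',155+q[0]/5,165+q[1]/5,z).round(4).tolist() for z in(.147,.153)])
for q in((545,350),(622,378)): print('bar top',[onz('top',325+(q[0]-450)/5,145+q[1]/5,z).round(4).tolist() for z in(.147,.153)])
E
```

```text
scene [ 0.642  -0.1971  0.0625] [-2.3  0.2  0.7  0.2  0.2 -0.7 -1.3  1.7  1.3]
top [ 0.6328 -0.2004  0.063 ] [-0.1 -2.7  0.   1.1 -0.6 -2.8 -0.1  1.4  3.8]
bar scene [[0.5201, -0.1727, 0.147], [0.5258, -0.1711, 0.153]]
bar scene [[0.5367, -0.1315, 0.147], [0.5423, -0.1302, 0.153]]
bar scene [[0.5281, -0.1518, 0.147], [0.5337, -0.1504, 0.153]]
bar top [[0.5344, -0.1379, 0.147], [0.5333, -0.1371, 0.153]]
bar top [[0.5187, -0.1785, 0.147], [0.5176, -0.1775, 0.153]]
```

```bash
cat >> h.py <<'E'
from scipy.spatial.transform import Rotation as Rn
O=np.array([.637,-.1985]); YAW=-.375
def w(x,y,z): return np.array([O[0]+x*np.cos(YAW)-y*np.sin(YAW),O[1]+x*np.sin(YAW)+y*np.cos(YAW),z])
def local(p): d=np.asarray(p)[:2]-O; c,s=np.cos(YAW),np.sin(YAW); return np.array([d[0]*c+d[1]*s,-d[0]*s+d[1]*c,p[2]])
def R(t=0):  # tool x along canister x, y along -y, z down; t tilts the fingers towards the tin
    return np.array([[np.cos(YAW),-np.sin(YAW),0],[np.sin(YAW),np.cos(YAW),0],[0,0,1]])@np.array([[np.cos(t),0,np.sin(t)],[0,-1,0],[np.sin(t),0,-np.cos(t)]])
def goal(p,Rg):
    s=arm.observe(); R0=np.array(s['tcp_rot']); rv=Rn.from_matrix(R0.T@Rg).as_rotvec(); d=R0.T@(p-np.array(s['position']))
    print('rot',rv.round(4),'shift',d.round(4),'local',local(s['position']).round(4),'F',np.round(s['contact_force'],1),'w',s['gripper_width'],'t',s['time_s'])
E
python3 -c "
from h import *
goal(w(-.118,0,.215),R())"
```

```text
rot [-1.700e-03  2.000e-04  6.398e-01] shift [ 0.468  -0.2866  0.0161] local [-0.3223 -0.5094  0.2305] F [-0.5  0.5  1.2] w 0.9997239267881538 t 0.1
```

Call:
arm_command --pt "0 0 0.1 0.047 -0.029 0 1" --pt "0 0 0.2 0.094 -0.057 0 1" --pt "0 0 0.3 0.14 -0.086 0 1" --pt "0 0 0.4 0.187 -0.115 0 1" --pt "0 0 0.5 0.234 -0.143 0 1"

```text
time_s: 0.72
position: [0.3398, -0.3541, 0.231]
tcp_rot: [[0.972, -0.237, -0.0], [-0.237, -0.972, 0.0], [-0.0, -0.0, -1.0]]
contact_force: [0.6, -0.5, -0.2]
gripper_width: 1.001
grip_force: 0.0
```

```bash
python3 -c "
from h import *
goal(w(-.118,0,.215),R())"
```

```text
rot [-0.0003  0.0002  0.1361] shift [ 0.1351 -0.2375  0.0161] local [-0.2196 -0.2536  0.231 ] F [ 0.6 -0.5 -0.2] w 1.0007824658757642 t 0.725
```

Call:
arm_command --pt "0 0 0.03 0.027 -0.048 0.003 1" --pt "0 0 0.06 0.054 -0.095 0.006 1" --pt "0 0 0.09 0.081 -0.143 0.01 1" --pt "0 0 0.12 0.108 -0.19 0.013 1" --pt "0 0 0.136 0.135 -0.2375 0.016 1"

```text
time_s: 1.35
position: [0.5264, -0.1546, 0.2149]
tcp_rot: [[0.932, -0.363, -0.0], [-0.363, -0.932, 0.0], [-0.0, 0.0, -1.0]]
contact_force: [-0.3, -1.2, 0.9]
gripper_width: 0.999
grip_force: 0.0
```

```bash
python3 - <<'E'
from h import *
goal(w(-.118,0,.195),R())
a,_=snap('scene','scene1'); b,_=snap('top','top1')
p=proj('scene',w(-.1,0,.16)); q=proj('top',w(-.1,0,.16)); print(p,q, proj('scene',w(-.118,0,.149)), proj('top',w(-.118,0,.149)))
u,v=int(p[0])-40,int(p[1])-60; x,y=int(q[0])-40,int(q[1])-50; print(u,v,x,y)
im=np.zeros((500,800,3),np.uint8); im[:,:400]=cv2.resize(a[v:v+100,u:u+80],(400,500),interpolation=2); im[:,400:]=cv2.resize(b[y:y+100,x:x+80],(400,500),interpolation=2)
cv2.imwrite('pics/crop1.png',im)
E
```

```text
rot [0.     0.0004 0.0031] shift [0.001  0.0003 0.0199] local [-0.119   0.0003  0.2149] F [-0.3 -1.2  0.9] w 0.9985532285134943 t 1.35
(np.float64(208.9572136855942), np.float64(186.98480860960672)) (np.float64(353.5006483050993), np.float64(210.4656004145622)) (np.float64(212.9729964058426), np.float64(185.18484322385476)) (np.float64(350.69805837197316), np.float64(217.43236442196942))
168 126 313 160
```

View pics/crop1.png

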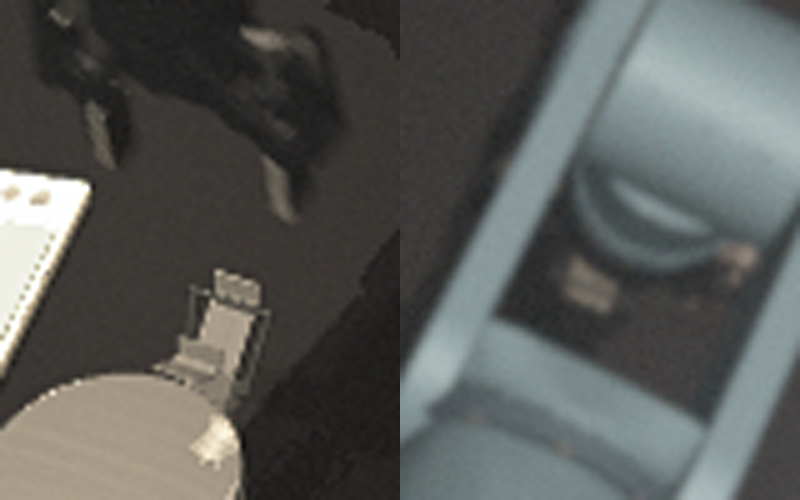

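The scene crop shows both fingertips, at (108,165) and (293,218), above the crossbar, whose corners are at (192,290) and (270,312). I'll compare the projections to get the remaining offset.

```bash
python3 - <<'E'
from h import *
d=np.load('pics/scene1.npy')
for z in (.22,.224,.228): print(z,[np.round(proj('scene',w(-.119,y,z)),1).tolist() for y in(.0425,0,-.0425)])
for (a,b) in((104,155),(285,205)):
    u,v=168+a/5,126+b/5; print('tip',u,v,local(ray('scene',u,v,d[int(v),int(u)])).round(4))
for t in (2.15,2.25,2.35,2.45):
    h=np.array([-.08,.108]); dd=lambda a:np.array([-np.sin(a),-np.cos(a)]); nb=np.array([np.cos(t),-np.sin(t)])
    pin=h+.012*dd(t)+.005*nb; bar=pin+.0448*dd(t+.28); tip=h+.066*dd(t)
    print(t,bar.round(4),[np.round(proj('scene',w(bar[0],y,bar[1])),1).tolist() for y in(-.024,0,.024)],np.round(proj('scene',w(tip[0],0,tip[1])),1))
print('obs bar',168+192/5,126+290/5,168+270/5,126+312/5,'tip',168+238/5,126+270/5)
print('keeper lip corners', [np.round(proj('scene',w(-.087,y,.1485)),1) for y in(-.012,.012)],'obs',168+180/5,126+337/5,168+224/5,126+350/5)
E
```

```text
0.22 [[225.3, 169.4], [209.6, 164.6], [194.2, 159.9]]
0.224 [[225.1, 168.2], [209.3, 163.4], [193.9, 158.7]]
0.228 [[224.9, 166.9], [209.1, 162.2], [193.7, 157.5]]
tip 188.8 157.0 [-3.166e-01 -2.176e-01 -2.000e-04]
tip 225.0 167.0 [-0.1054  0.0514  0.2432]
2.15 [-0.122   0.1443] [[205.7, 182.8], [214.0, 185.4], [222.3, 188.0]] [216.4 182. ]
2.25 [-0.1182  0.1483] [[204.7, 182.7], [213.0, 185.3], [221.4, 188.0]] [215.5 181.6]
2.35 [-0.114   0.1519] [[203.7, 182.8], [212.1, 185.4], [220.5, 188.1]] [214.4 181.4]
2.45 [-0.1094  0.1551] [[202.7, 183.1], [211.0, 185.8], [219.5, 188.5]] [213.3 181.4]
obs bar 206.4 184.0 222.0 188.4 tip 215.6 180.0
keeper lip corners [array([202.8, 192.3]), array([211.3, 195. ])] obs 204.0 193.4 212.8 196.0
```

Call:
arm_command --pt "0 0 0 0.001 -0.001 0.03 1" --pt "0 0 0 0.001 -0.002 0.06 0.7" --pt "0 0 0.003 0.001 -0.002 0.065 0.5" --pt "0 0 0.003 0.001 -0.002 0.065 0.5" --pt "0 0 0.003 0.001 -0.002 0.065 0.5"

```text
time_s: 2.08
position: [0.528, -0.1554, 0.1517]
tcp_rot: [[0.931, -0.366, 0.002], [-0.366, -0.931, -0.001], [0.002, 0.0, -1.0]]
contact_force: [-0.1, 0.2, 0.3]
gripper_width: 0.75
grip_force: 0.0
```

```bash
python3 - <<'E'
from h import *
goal(w(-.118,0,.127),R())
a,_=snap('scene','scene2')
u,v=180,140
cv2.imwrite('pics/crop2.png',cv2.resize(a[v:v+66,u:u+66],(594,594),interpolation=2))
E
```

```text
rot [ 0.0003 -0.0023  0.0005] shift [-0.0008  0.0001  0.0247] local [-1.172e-01  1.000e-04  1.517e-01] F [-0.1  0.2  0.3] w 0.7499511975031469 t 2.075
```

View pics/crop2.png

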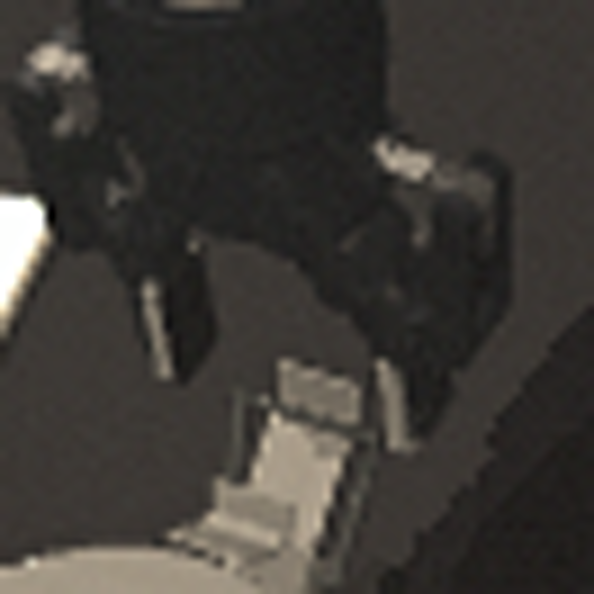

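Finger midpoint and bar midpoint agree to about 1–2 mm: crop (280,414) against (305,413), with the viewpoint predicting the 25 px difference. Next I'll descend and grip.

Call:
arm_command --pt "0 0 0 -0.001 0 0.013 0.5" --pt "0 0 0 -0.001 0 0.025 0.5" --pt "0 0 0 -0.001 0 0.025 -0.2" --pt "0 0 0 -0.001 0 0.025 -0.2" --pt "0 0 0 -0.001 0 0.025 -0.2"

```text
time_s: 2.75
position: [0.5262, -0.1543, 0.1251]
tcp_rot: [[0.931, -0.366, -0.0], [-0.366, -0.931, 0.0], [-0.0, -0.0, -1.0]]
contact_force: [0.3, 0.0, -3.2]
gripper_width: 0.516
grip_force: 61.3
```

Call:
arm_command --pt "0 0 0 0 0 0 -0.5" --pt "0 0 0 0 0 0 -0.5"

```text
time_s: 3.0
position: [0.5263, -0.1543, 0.1254]
tcp_rot: [[0.931, -0.365, 0.0], [-0.365, -0.931, -0.0], [0.0, 0.0, -1.0]]
contact_force: [0.4, -0.8, -2.8]
gripper_width: 0.518
grip_force: 61.4
```

```bash
python3 -c "
from h import *
goal(w(-.118,0,.127),R()); print(arm.observe()['grip_force'])"
```

```text
rot [ 0.     -0.0001  0.0008] shift [ 0.0012  0.0005 -0.0016] local [-0.1192  0.0005  0.1254] F [ 0.4 -0.8 -2.8] w 0.5179145051918654 t 3.0
61.36561006307602
```

```bash
python3 - <<'E'
from h import *
a,_=snap('scene','scene3')
u,v=180,140
cv2.imwrite('pics/crop3.png',cv2.resize(a[v:v+66,u:u+66],(594,594),interpolation=2))
E
```

```text
(no output)
```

View pics/crop3.png

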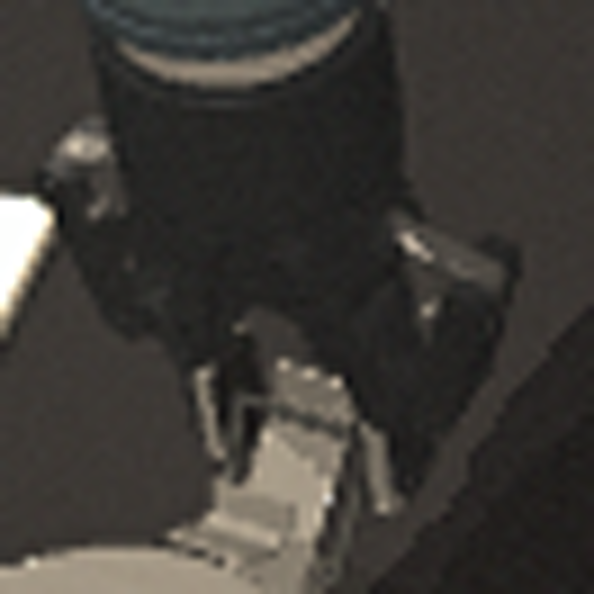

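The picture shows the bar at (240,400)–(350,430) held between the pads. I'll carry it up and over the lip.

Call:
arm_command --pt "0 0 0 0.006 0 -0.004 -0.5" --pt "0 0 0 0.012 0 -0.006 -0.5" --pt "0 0 0 0.019 0 -0.008 -0.5" --pt "0 0 0 0.026 0 -0.009 -0.5" --pt "0 0 0 0.026 0 -0.009 -0.5"

```text
time_s: 3.68
position: [0.5504, -0.1641, 0.1345]
tcp_rot: [[0.931, -0.365, -0.001], [-0.365, -0.931, 0.0], [-0.001, 0.0, -1.0]]
contact_force: [-4.1, -0.4, 0.8]
gripper_width: 0.52
grip_force: 61.6
```

```bash
python3 -c "
from h import *
goal(w(-.082,0,.1335),R()); print(arm.observe()['grip_force'])"
```

```text
rot [0.0003 0.001  0.0008] shift [0.0112 0.0003 0.001 ] local [-0.0932  0.0003  0.1345] F [-4.1 -0.4  0.8] w 0.519591091682554 t 3.675
61.59573286771774
```

Call:
arm_command --pt "0 0 0 0.004 0 0 -0.5" --pt "0 0 0 0.008 0 0 -0.5" --pt "0 0 0 0.011 0 0 -0.5" --pt "0 0 0 0.011 0 0 -0.5"

```text
time_s: 4.18
position: [0.5595, -0.1677, 0.1336]
tcp_rot: [[0.931, -0.366, -0.003], [-0.366, -0.931, 0.001], [-0.003, 0.0, -1.0]]
contact_force: [-6.2, -0.5, -0.8]
gripper_width: 0.521
grip_force: 61.4
```

```bash
python3 - <<'E'
from h import *
goal(w(-.081,0,.1185),R())
a,_=snap('scene','scene4')
u,v=175,150
cv2.imwrite('pics/crop4.png',cv2.resize(a[v:v+66,u:u+66],(594,594),interpolation=2))
print('lip',[((np.array(proj('scene',w(-.087,y,.1485)))-[u,v])*9).round() for y in(-.012,.012)])
E
```

```text
rot [0.0003 0.0033 0.0006] shift [0.0025 0.0003 0.0151] local [-0.0834  0.0003  0.1336] F [-6.2 -0.5 -0.8] w 0.5212540388790883 t 4.175
lip [array([250., 381.]), array([326., 405.])]
```

View pics/crop4.png

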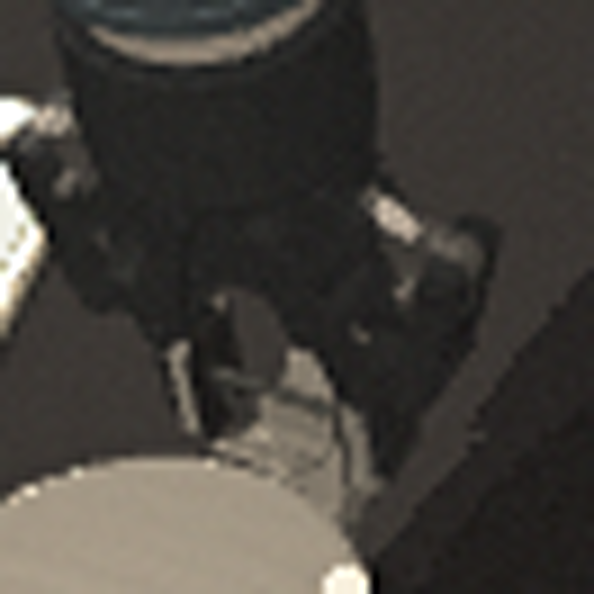

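The bar spans about (215,375)–(330,405), right where I predicted it above the trough, and the canister hasn't moved. I'll shift slightly further in, then lower it.

Call:
arm_command --pt "0 0 0 0.004 0 0 -0.5" --pt "0 0 0 0.004 0 0.003 -0.5" --pt "0 0 0 0.004 0 0.006 -0.5" --pt "0 0 0 0.004 0 0.009 -0.5" --pt "0 0 0 0.004 0 0.009 -0.5"

```text
time_s: 4.85
position: [0.5639, -0.1692, 0.1248]
tcp_rot: [[0.931, -0.365, -0.001], [-0.365, -0.931, 0.0], [-0.001, 0.0, -1.0]]
contact_force: [-4.7, -0.4, 0.6]
gripper_width: 0.517
grip_force: 62.0
```

```bash
python3 -c "
from h import *
goal(w(-.0825,0,.1185),R()); print(arm.observe()['moment'])"
```

```text
rot [0.0002 0.0012 0.001 ] shift [-0.0037  0.0005  0.0063] local [-0.0788  0.0005  0.1248] F [-4.7 -0.4  0.6] w 0.5170365724362178 t 4.85
[0.08359651 0.87806242 0.08974787]
```

Call:
arm_command --pt "0 0 0 -0.001 0 0.002 -0.5" --pt "0 0 0 -0.002 0 0.004 -0.5" --pt "0 0 0 -0.002 0 0.006 -0.5" --pt "0 0 0 -0.002 0 0.006 -0.5"

```text
time_s: 5.35
position: [0.5629, -0.1688, 0.1193]
tcp_rot: [[0.931, -0.366, 0.001], [-0.366, -0.931, -0.0], [0.001, 0.0, -1.0]]
contact_force: [-1.4, -1.7, -0.6]
gripper_width: 0.52
grip_force: 61.9
```

```bash
python3 - <<'E'
from h import *
goal(w(-.0825,0,.1185),R()); print(arm.observe()['moment'])
a,_=snap('scene','scene5')
b=cv2.imread('pics/scene4.png')
u,v=175,150
cv2.imwrite('pics/crop5.png',cv2.resize(a[v:v+66,u:u+66],(594,594),interpolation=2))
E
```

```text
rot [ 0.0001 -0.0009  0.0008] shift [-0.0027  0.0005  0.0008] local [-0.0798  0.0005  0.1193] F [-1.4 -1.7 -0.6] w 0.5196901756803541 t 5.35
[-0.26828974  0.26975747  0.12406728]
```

View pics/crop5.png

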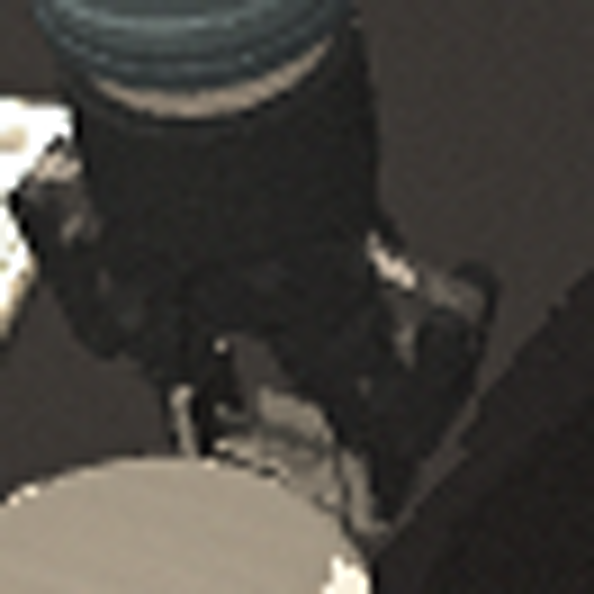

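The bar is lower, with no contact yet and the lid where it was. I'll keep lowering until I feel the floor of the trough.

Call:
arm_command --pt "0 0 0 -0.001 0 0.001 -0.5" --pt "0 0 0 -0.001 0 0.002 -0.5" --pt "0 0 0 -0.001 0 0.003 -0.5" --pt "0 0 0 -0.001 0 0.003 -0.5"

```text
time_s: 5.9
position: [0.5628, -0.1688, 0.1176]
tcp_rot: [[0.931, -0.366, 0.003], [-0.366, -0.931, -0.001], [0.003, 0.0, -1.0]]
contact_force: [-0.3, -2.2, 5.8]
gripper_width: 0.52
grip_force: 62.4
```

```bash
python3 -c "
from h import *
goal(w(-.0825,0,.1185),R()); print(arm.observe()['moment'])"
```

```text
rot [ 0.0003 -0.0029  0.0008] shift [-0.0025  0.0004 -0.0009] local [-0.08    0.0004  0.1176] F [-0.3 -2.2  5.8] w 0.5198504423511453 t 5.9
[-0.32570408 -0.07581934  0.13577754]
```

Call:
arm_command --pt "0 0 0 -0.002 0 0 -0.5" --pt "0 0 0 -0.004 0 0 -0.5" --pt "0 0 0 -0.005 0 0 -0.5" --pt "0 0 0 -0.005 0 0 -0.5"

```text
time_s: 6.4
position: [0.5601, -0.1677, 0.1182]
tcp_rot: [[0.931, -0.366, 0.008], [-0.366, -0.931, -0.003], [0.008, 0.0, -1.0]]
contact_force: [7.9, -4.2, 2.4]
gripper_width: 0.517
grip_force: 62.1
```

```bash
python3 -c "
from h import *
goal(w(-.0825,0,.1185),R()); print(arm.observe()['moment'])"
```

```text
rot [ 0.0001 -0.0082  0.0004] shift [ 0.0003  0.0005 -0.0003] local [-0.0828  0.0005  0.1182] F [ 7.9 -4.2  2.4] w 0.5170780535364911 t 6.4
[-0.60561488 -1.34552261  0.08939883]
```

The bar hooks behind the lip: 8 N resists pulling it out. I'll relax, release, and rise.

Call:
arm_command --pt "0 0 0 0.002 0 0 -0.5" --pt "0 0 0 0.003 0 0 -0.5" --pt "0 0 0 0.003 0 0 0.3" --pt "0 0 0 0.003 0 0 0.7" --pt "0 0 0 0.003 0 0 0.7"

```text
time_s: 7.02
position: [0.5591, -0.1669, 0.1156]
tcp_rot: [[0.931, -0.365, -0.001], [-0.365, -0.931, 0.001], [-0.002, -0.0, -1.0]]
contact_force: [-0.4, 0.4, 0.0]
gripper_width: 0.849
grip_force: 0.0
```

Call:
arm_command --pt "0 0 0 0 0 -0.02 0.7" --pt "0 0 0 0 0 -0.05 0.5" --pt "0 0 0 -0.04 0 -0.08 0" --pt "0 0 0 -0.09 0 -0.08 -1" --pt "0 0 0 -0.14 0 -0.08 -1"

```text
time_s: 7.65
position: [0.4281, -0.1156, 0.1963]
tcp_rot: [[0.931, -0.365, 0.0], [-0.365, -0.931, 0.0], [0.0, -0.0, -1.0]]
contact_force: [-0.7, -0.1, 1.2]
gripper_width: 0.107
grip_force: 0.0
```

```bash
python3 - <<'E'
from h import *
a,_=snap('scene','scene6')
u,v=160,150
cv2.imwrite('pics/crop6.png',cv2.resize(a[v:v+74,u:u+74],(592,592),interpolation=2))
for t in(1.1,1.2,1.3): print(t,(np.array(proj('scene',w(-.08-.066*np.sin(t),0,.108-.066*np.cos(t))))-[u,v])*8)
print('seat ends',[(np.array(proj('scene',w(-.0815,y,.142)))-[u,v])*8 for y in(-.024,.024)])
goal(w(-.21,0,.12),R(.7))
E
```

```text
1.1 [479.18138781 384.92578947]
1.2 [480.99111789 367.51828198]
1.3 [481.8720445  350.78726734]
seat ends [array([303.16209284, 353.32319836]), array([438.23075951, 397.46349246])]
rot [-0.0017  0.7083  0.0018] shift [0.0223 0.0019 0.0738] local [-0.2317  0.0018  0.194 ] F [ 0.1  4.  -2.2] w 0.026199585459047565 t 7.7
```

View pics/crop6.png

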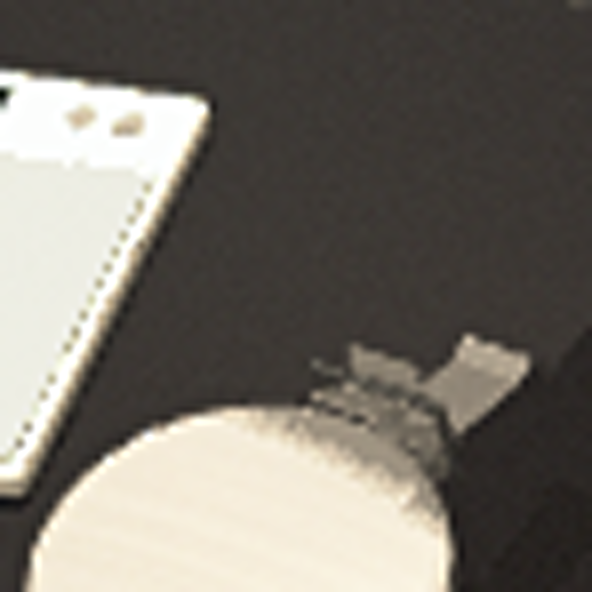

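The bar lies on the lid side of the lip, at (315,360)–(445,405), and the lever tip at (498,350) puts the lever near 1.3 rad. Next I'll tilt the shut fingers and work out the pressing arc.

```bash
cat >> h.py <<'E'
def press(a,T=.7,L=.046,g=0):
    d=np.array([-np.sin(a),-np.cos(a)]); n=np.array([-np.cos(a),np.sin(a)]); tx=np.array([np.cos(T),np.sin(T)])
    p=np.array([-.08,.108])+L*d+(.0055+g+.011*abs(tx@n))*n; return w(p[0],0,p[1])
def arc(As,T=.7,**k):
    s=arm.observe(); R0=np.array(s['tcp_rot']); p0=np.array(s['position'])
    for a in As: print(a,local(press(a,T,**k)).round(4),(R0.T@(press(a,T,**k)-p0)).round(4))
    print('rot',Rn.from_matrix(R0.T@R(T)).as_rotvec().round(3),'local',local(p0).round(4),'F',np.round(s['contact_force'],1),'t',s['time_s'])
E
python3 -c "
from h import *
arc([1.35],g=.025)"
```

```text
1.35 [-0.1327  0.      0.1326] [0.0995 0.0021 0.0605]
rot [-0.002  0.708  0.002] local [-0.2317  0.0018  0.194 ] F [ 0.1  4.  -2.2] t 7.7
```

Call:
arm_command --pt "0 0.14 0 0.01 0.001 0.005 -1" --pt "0 0.28 0 0.02 0.001 0.015 -1" --pt "0 0.42 0 0.04 0.002 0.03 -1" --pt "0 0.56 0 0.07 0.002 0.045 -1" --pt "0 0.708 0.002 0.0995 0.002 0.0605 -1"

```text
time_s: 8.32
position: [0.5209, -0.1533, 0.1375]
tcp_rot: [[0.709, -0.365, 0.603], [-0.279, -0.931, -0.235], [0.647, -0.002, -0.762]]
contact_force: [3.4, 2.9, 0.6]
gripper_width: -0.001
grip_force: 0.0
```

Call:
arm_command --pt "0 0 0 0 0 0 -1"

```text
time_s: 8.45
position: [0.5183, -0.151, 0.1336]
tcp_rot: [[0.716, -0.364, 0.596], [-0.284, -0.931, -0.228], [0.638, -0.007, -0.77]]
contact_force: [-1.0, 1.3, -0.1]
gripper_width: 0.001
grip_force: 0.0
```

```bash
python3 -c "
from h import *
arc([1.35,1.25,1.15,1.05,.95])"
```

```text
1.35 [-0.1272 -0.      0.1082] [-0.0156  0.0009  0.0199]
1.25 [-0.1267  0.      0.1026] [-0.0189  0.0009  0.0246]
1.15 [-0.1255  0.      0.097 ] [-0.0215  0.001   0.0297]
1.05 [-0.1236  0.      0.0916] [-0.0235  0.001   0.035 ]
0.95 [-0.1211  0.      0.0864] [-0.0249  0.001   0.0406]
rot [-0.006  0.009 -0.002] local [-0.1278  0.0007  0.1336] F [-1.   1.3 -0.1] t 8.45
```

Call:
arm_command --pt "0 0 0 -0.0156 0.001 0.02 -1" --pt "0 0 0 -0.019 0.001 0.0246 -1" --pt "0 0 0 -0.0215 0.001 0.0297 -1" --pt "0 0 0 -0.0235 0.001 0.035 -1" --pt "0 0 0 -0.025 0.001 0.0406 -1"

```text
time_s: 9.07
position: [0.5277, -0.1552, 0.0909]
tcp_rot: [[0.713, -0.361, 0.601], [-0.28, -0.933, -0.228], [0.643, -0.006, -0.766]]
contact_force: [-4.2, 0.2, 3.9]
gripper_width: 0.003
grip_force: 2.3
```

```bash
python3 -c "
from h import *
arc([.95,.85,.75,.65,.55,.45])"
```

```text
0.95 [-0.1211  0.      0.0864] [-0.0056  0.0003  0.0011]
0.85 [-0.1183 -0.      0.0819] [-0.0063  0.0004  0.0064]
0.75 [-0.1163 -0.      0.079 ] [-0.0067  0.0004  0.0099]
0.65 [-0.1141 -0.      0.0762] [-0.0068  0.0004  0.0135]
0.55 [-0.1117  0.      0.0735] [-0.0067  0.0004  0.0171]
0.45 [-0.109   0.      0.0709] [-0.0063  0.0005  0.0208]
rot [-0.008  0.002  0.001] local [-0.1176  0.0003  0.0909] F [-4.2  0.2  3.9] t 9.075
```

Call:
arm_command --pt "0 0 0 -0.004 0 0.003 -1" --pt "0 0 0 -0.006 0 0.0065 -1" --pt "0 0 0 -0.0065 0 0.01 -1" --pt "0 0 0 -0.007 0 0.0135 -1" --pt "0 0 0 -0.007 0 0.017 -1"

```text
time_s: 9.7
position: [0.5346, -0.1579, 0.0751]
tcp_rot: [[0.71, -0.361, 0.604], [-0.279, -0.933, -0.229], [0.646, -0.006, -0.763]]
contact_force: [-2.0, 0.4, 3.6]
gripper_width: -0.001
grip_force: 1.7
```

```bash
python3 -c "
from h import *
arc([.65,.55,.45,.35,.25,.15])"
```

```text
0.65 [-0.1141 -0.      0.0762] [-0.0024  0.0003 -0.0034]
0.55 [-0.1117  0.      0.0735] [-0.0023  0.0003  0.0003]
0.45 [-0.109   0.      0.0709] [-0.0019  0.0003  0.0039]
0.35 [-0.1061 -0.      0.0686] [-0.0012  0.0004  0.0076]
0.25 [-0.1029  0.      0.0664] [-0.0002  0.0004  0.0114]
0.15 [-0.0995  0.      0.0644] [0.0012 0.0004 0.015 ]
rot [-0.009 -0.003  0.001] local [-0.1101  0.0003  0.0751] F [-2.   0.4  3.6] t 9.7
```

Call:
arm_command --pt "0 0 0 -0.002 0 0.004 -1" --pt "0 0 0 -0.001 0 0.0075 -1" --pt "0 0 0 0 0 0.0115 -1" --pt "0 0 0 0.001 0 0.015 -1" --pt "0 0 0 0.001 0 0.015 -1"

```text
time_s: 10.32
position: [0.5419, -0.1616, 0.0613]
tcp_rot: [[0.713, -0.363, 0.6], [-0.281, -0.932, -0.231], [0.643, -0.004, -0.766]]
contact_force: [0.1, 0.6, -0.2]
gripper_width: 0.001
grip_force: 0.0
```

```bash
python3 -c "
from h import *
arc([.25,.15,.05,0,-.05])"
```

```text
0.25 [-0.1029  0.      0.0664] [ 0.0026 -0.0005 -0.0045]
0.15 [-0.0995  0.      0.0644] [ 0.0039 -0.0005 -0.0008]
0.05 [-0.0958  0.      0.0627] [ 0.0056 -0.0004  0.0029]
0 [-0.0939  0.      0.062 ] [ 0.0066 -0.0004  0.0047]
-0.05 [-0.0919  0.      0.0613] [ 0.0077 -0.0004  0.0065]
rot [-0.005  0.002 -0.   ] local [-0.102  -0.0005  0.0613] F [ 0.1  0.6 -0.2] t 10.325
```

The force dropped to zero, so the lever has snapped. A gentle push will confirm it's home.

Call:
arm_command --pt "0 0 0 0.003 0 0.001 -1" --pt "0 0 0 0.005 0 0.003 -1" --pt "0 0 0 0.007 0 0.005 -1" --pt "0 0 0 0.007 0 0.005 -1"

```text
time_s: 10.82
position: [0.5499, -0.1649, 0.0622]
tcp_rot: [[0.712, -0.364, 0.6], [-0.281, -0.932, -0.231], [0.643, -0.004, -0.766]]
contact_force: [0.3, -0.4, 0.4]
gripper_width: -0.0
grip_force: 0.0
```

```bash
python3 -c "
from h import *
arc([.05,0,-.05])"
```

```text
0.05 [-0.0958  0.      0.0627] [-0.0016 -0.0007 -0.002 ]
0 [-0.0939  0.      0.062 ] [-0.0006 -0.0007 -0.0002]
-0.05 [-0.0919  0.      0.0613] [ 0.0005 -0.0007  0.0016]
rot [-0.005  0.001 -0.   ] local [-0.0933 -0.0007  0.0622] F [ 0.3 -0.4  0.4] t 10.825
```

Call:
arm_command --pt "0 0 0 0.001 0 0.001 -1" --pt "0 0 0 0.002 0 0.002 -1" --pt "0 0 0 0.003 0 0.0025 -1" --pt "0 0 0 0.003 0 0.0025 -1"

```text
time_s: 11.32
position: [0.5515, -0.1652, 0.0612]
tcp_rot: [[0.714, -0.364, 0.599], [-0.281, -0.931, -0.231], [0.642, -0.004, -0.767]]
contact_force: [-19.6, 5.6, 14.2]
gripper_width: 0.001
grip_force: 9.9
```

Firm contact at the home position, so the lever is against the tin. I'll back off and take a look.

Call:
arm_command --pt "0 0 0 -0.003 0 -0.01 -1" --pt "0 0 0 -0.006 0 -0.04 -1" --pt "0 0 0 -0.006 0 -0.08 -1" --pt "0 0 0 -0.006 0 -0.13 -1" --pt "0 0 0 -0.006 0 -0.16 -1"

```text
time_s: 11.95
position: [0.4521, -0.1273, 0.1821]
tcp_rot: [[0.712, -0.364, 0.601], [-0.28, -0.931, -0.232], [0.644, -0.003, -0.765]]
contact_force: [-0.4, 0.5, 0.3]
gripper_width: -0.003
grip_force: 0.0
```

Call:
arm_command --pt "0 0 0 0 0 -0.03 -1" --pt "0 0 0 0 0 -0.03 -1" --pt "0 0 0 0 0 -0.03 -1"

```text
time_s: 12.32
position: [0.4351, -0.1207, 0.2033]
tcp_rot: [[0.712, -0.364, 0.6], [-0.281, -0.931, -0.231], [0.643, -0.004, -0.766]]
contact_force: [-0.9, -0.7, -0.3]
gripper_width: -0.003
grip_force: 0.0
```

```bash
python3 - <<'E'
from h import *
a,_=snap('scene','scene7'); z=cv2.imread('pics/scene0.png'); s=arm.observe(); print(s['position'],s['contact_force'],s['time_s'])
im=np.hstack([cv2.resize(x[165:240,155:230],(400,400),interpolation=2) for x in (z,a)]); cv2.imwrite('pics/crop7.png',im)
E
```

```text
[ 0.43487488 -0.12043515  0.20256941] [ 0.19428248 -0.56089745 -0.75678795] 12.375
```

View pics/crop7.png

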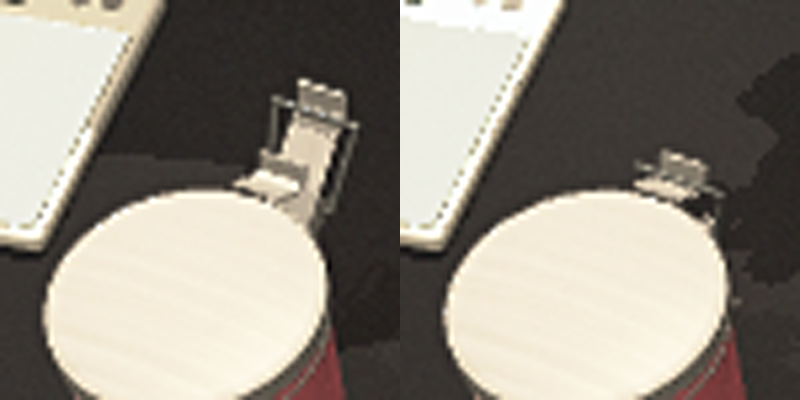

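The lever is no longer visible past the keeper, so it is down. The bar runs (637,165)–(720,190) behind the lip, and the canister hasn't moved. Handing in.

```bash
python3 -c "
from station import arm
print(arm.job_done())"
```

```text
the job is handed in; nothing more can be done
None
```

I hooked the bail behind the keeper's lip and pressed the lever home. In the last picture the canister hadn't moved, and I handed the job in at about 12.4 s; no verdict came back.

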